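# Load the tube mixer and select its station

### The job

Take the sample tube from the black rack and lower it upright into the holder on the tube mixer until it rests on the bottom; do not let it drop in. Then turn the mixer's selector knob from off (the bar mark) to the click position whose number of dots matches the dots in front of the station that carries the holder. Leave the bottle, tape roll, thermometer and gauze pack where they are.

Things in the scene. Friction and masses are not known exactly. Their poses are not given: they have to be found in the camera images.
- mixer: Fixed white mixer 120 x 290 mm (x, y), origin under its centre, x away from the robot. Left (y+): deck 28 mm high, three stations in a row, each with one, two or three black dots in front (-x), counted from the console outward. Right: console, y -143 to -27 mm, 42 mm high, knob at x 12, y -85. Marks in front (-x) of the knob, right to left: bar (off), one, two, three dots in a radial line.
- station_1 (a point): Centre of the one-dot station on the deck top (28 mm over the surface), the one nearest the console.
- station_2 (a point): Centre of the two-dot station (the middle one), 45 mm from each neighbour.
- station_3 (a point): Centre of the three-dot station, at the left end, farthest from the console.
- tube_holder: Square aluminium block 36 x 36 x 38 mm, fixed on one of the three stations (which one varies); origin at the centre of its underside. Upright round bore 16.5 mm wide, 2.5 mm chamfer, open on top, floor 4 mm above the origin. The other two stations carry black blank caps 39 mm wide, 10 mm high.
- holder_mouth (a point): Centre of the bore's mouth, at the top face of the holder, 34 mm above the bore floor.
- selector (a joint): Angle of the selector knob, rad, growing clockwise seen from above. Clicks at 0 (off, bar mark), 0.48 (one dot), 0.96 (two dots), 1.44 (three dots); a sprung detent pulls it into the nearest, about 0.08 N m to pass from one to the next.
- selector_grip (a point): Grip point on the knob's axis, 79 mm above the work surface; turns with the knob, x axis along the pointer. Black knob: disc 46 mm wide, 8 mm high (its top 23 mm below this point), with an upright bar 40 mm long (x), 14 mm thick (y) whose top is 7 mm above this point; a white line on top marks the pointer end.
- sample_tube: Closed sample tube with a cap, 99 mm long, cap 16 mm wide, weighs 11 g; the part that can be felt is a square bar 10 x 10 x 99 mm along its x, y, z axes. Origin at the centre of its lower end, z up the tube. Stands in the middle cell of the rack at the start.
- sample_rack: Fixed black tube rack 55 x 90 x 27 mm with 3 x 5 cells about 15 mm wide and 24 mm deep, floor 3 mm thick; origin under its centre. Holds only the sample tube.
- alcohol_bottle: Small white bottle with a flip cap, 41 mm wide, 92 mm tall, standing; origin at its underside. Bystander.
- tape_roll: Roll of white tape lying flat, 50 mm wide, 26 mm high; origin at its underside. Bystander.
- thermometer: White digital thermometer lying flat, 18 x 122 x 13 mm; origin at its underside. Bystander.
- gauze_pack: White flat packet 59 x 83 x 12 mm lying flat; origin at its underside. Bystander.

How it is judged:
By the outcome, as a careful person would: the job done as asked, in the order asked, and still so for the second after the job is handed in, with the robot touching nothing.
It also fails if it takes over 54 s, if anything falls off the work surface, if the arm or the gripper's body presses on something with over 40 N, if the wrist force passes 120 N, or if a joint passes its speed limit or range.

### The arm

A 7-joint arm with a two-finger parallel gripper is mounted at the origin on a cart in front of the work surface, level with it; the furniture and walls round the work are solid. World frame = base frame: x ahead of the robot, y to its left, z up, the work surface at z = 0. Lengths are in mm, angles in rad, forces in N, time in s.
With the tool pointing down it reaches from about 350 to 775 mm from the base axis. Payload 3.1 kg.
Tool frame: the origin (TCP) lies between the finger pads; the fingertips stand ctrl.finger_overhang ahead of it and the grasp point (between the pads) lies 8 mm behind it (ctrl.finger_overhang is the distance from the TCP to the fingertips, in mm); z points along the fingers, y is the line along which they close (so a half turn about z gives the same grasp; the last joint's range is limited). The gripper opens to 85 mm and grips with 20 to 120 N. Pads are 22 mm wide; open, the fingers measure 114 mm over their backs; the gripper's body (76 mm by 85 mm) begins 54 mm behind the grasp point. The pads swing forward as they close: fully open they stand 13 mm farther back than shut.
Start: joints at [1.15, 0.311, 0.014, 1.512, -0.004, 1.319, -0.027], TCP at [203.427, -511.013, 242.304] pointing down, gripper open.
Joint ranges: [-2.7, 2.7], [-0.3, 1.91], [-1.27, 1.3], [0.12, 2.57], [-1.44, 4.58], [0.2, 2.03], [-3.05, 3.05]. Speed limits (rad/s): [2.79, 2.79, 3.14, 3.14, 3.14, 3.14, 3.14].

### API

Orientations are given as [roll, pitch, yaw] about the fixed x, y, z axes, in that order (R = Rz(yaw) Ry(pitch) Rx(roll)).
In Python, from cell import ctrl gives the robot as it stands.
- The arm moves only by the tool servo_tool, never from a script. Its argument "motion" is a list of rows, each an object of numbers: "gripper": the opening, from 0 (shut) to 1 (fully open); "tx", "ty", "tz": the shift along the tool's x, y, z in units of 150 mm (1.0 is 150 mm); "rx", "ry", "rz": the turn, a rotation vector about the tool's x, y, z in units of pi rad (1.0 is pi rad). A call has 1 to 12 rows; each row is the pose to reach, as a shift and turn from the pose commanded when the call began, along the tool's axes at that moment, turning the shorter way round; what a row does not reach only later rows make up. A row lasts 1/10 s, in which the tool goes at most 50 mm and 8.59 degrees, less where a joint would pass 70% of its speed; a pose out of reach is approached as far as the arm can. A call with a number of a shift or a turn outside -1 to 1 is refused whole. A call with a gripper value outside its range is refused whole. The fingers move at their own pace and stop on an object; "newtons" is the grip in N (left out, the last holds). Time passes only in rows, so rows that repeat a pose let the fingers close. It gives the time, the measured TCP pose, the force, the opening and the grip force at its end, in the units of the state.
- ctrl.sense(): the state, without advancing time (a new reading comes with each control period).
- ctrl.capture(name): name is "side" or "top"; returns (picture, depth): 384x512x3 uint8, blue, green, red; 384x512 float32, mm along the optical axis (not along the pixel's ray), 0 where there is no reading.
- ctrl.camera_model(name): a dict with "intrinsics" (3x3 intrinsics, pixels), "D" ([k1, k2, p1, p2, k3] as OpenCV has them; the pictures are not rectified), "R" (3x3) and "t" (3): a world point X has camera coordinates R X + t. Camera axes: x right, y down, z forward; pixel columns grow to the right and rows downward; lengths in mm; the calibration is good to about 2 mm. A picture is of the moment at which its call begins. camera_model takes no time and is no camera call.
- ctrl.hand_in(): hands the job in; it is judged then, once.
The state is a dict: "t": time; "q": joint angles; "joint_velocities": joint speeds; "joint_efforts": joint torques, N m; "eef_pos": TCP position; "orientation": TCP orientation; "ft_force": force on the tool from outside, world axes, zero at the start; "moment": the same for the moment, N m; "opening": opening from 0.0 (shut) to 1.0 (fully open); "grip_force": force on a finger pad.
Only numpy, scipy, OpenCV 4.12 (cv2) and the standard library are available. Lean on these libraries where they do the work, as an engineer would, in place of code of your own. Each camera call takes 0.05 s, during which the arm holds its last target. There are 200 camera calls.

## Working session

There is one attempt and no reset: what is moved stays moved. The work goes in short steps, Python scripts to look and compute and a tool call to move; the robot and the scene stay as the last step left them, time stands still between calls to the robot, and variables do not carry over. Pictures are saved under pics/ and viewed, at most 10 in all, crops included, and the job is handed in when it is done.

Besides the shell and the picture viewer there is one more tool, called after "Request:" as name([rows], argument=value, ...), one row to a line, values as JSON. servo_tool: Moves the arm, as the interface text tells. Shifts and turns lie within -1 to 1; 1 stands for 150 mm of shift or pi rad of turn. Its arguments: {"type":"object","properties":{"motion":{"type":"array"},"newtons":{"type":"number"}},"required":["motion"]}

```bash
mkdir -p pics; ls; cat > h.py <<'E'
from cell import ctrl
import numpy as np, cv2
def cap(n,f):
    im,d=ctrl.capture(n); cv2.imwrite(f'pics/{f}.png',im); np.save(f'pics/{f}.npy',d); return im,d
def world(n,uv,d):
    m=ctrl.camera_model(n); K=np.array(m['intrinsics'],float);R=np.array(m['R']);t=np.array(m['t'])
    p=cv2.undistortPoints(np.array(uv,float).reshape(-1,1,2),K,np.array(m['D'],float)).reshape(-1,2)
    c=np.c_[p,np.ones(len(p))]*np.array(d,float).reshape(-1,1)
    return (c-t)@R
def onz(n,uv,z):
    m=ctrl.camera_model(n);R=np.array(m['R']);t=np.array(m['t'])
    a=world(n,uv,np.ones(len(uv)));o=-R.T@t; r=a-o
    return o+r*((z-o[2])/r[:,2])[:,None]
def cloud(n,d):
    h,w=d.shape;u,v=np.meshgrid(np.arange(w),np.arange(h))
    return world(n,np.c_[u.ravel(),v.ravel()],d.ravel()).reshape(h,w,3)
E
python3 - <<'E'
from h import *
for n in('top','side'):
    cap(n,n+'0'); m=ctrl.camera_model(n); print(n,np.round(-np.array(m['R']).T@m['t']),np.round(m['R'],2).tolist(),m['intrinsics'])
print(ctrl.sense(), ctrl.finger_overhang)
E
```

```text
pics
top [ 410.   18. 1266.] [[-0.03, -1.0, -0.01], [-1.0, 0.03, -0.06], [0.06, 0.01, -1.0]] [[371.08896687   0.         264.43761794]
 [  0.         371.08896687 192.67878358]
 [  0.           0.           1.        ]]
side [  276. -1086.   664.] [[0.98, -0.19, -0.02], [-0.11, -0.46, -0.88], [0.15, 0.87, -0.47]] [[425.2558274    0.         258.20511887]
 [  0.         425.2558274  197.10496718]
 [  0.           0.           1.        ]]
{'t': 0.1, 'q': array([ 1.15030742,  0.31167745,  0.01397892,  1.51289456, -0.00438328,
        1.31922399, -0.02717615]), 'joint_velocities': array([ 0.00028438, -0.00162733,  0.00129109, -0.00458616, -0.00029637,
       -0.00271219,  0.00047266]), 'joint_efforts': array([ 7.18465581e-04, -3.80854654e+01,  1.46689340e-01, -2.31240571e+01,
        1.23443108e-02,  8.13732098e-03,  4.28983228e-06]), 'eef_pos': array([ 203.16665552, -510.41369211,  241.31309857]), 'orientation': array([-3.13942218e+00,  1.02678514e-04,  3.78906972e-01]), 'ft_force': array([-3.19674678e-01, -6.55520197e-01,  6.01106184e-04]), 'moment': array([-0.02837575,  0.02996594, -0.03838141]), 'grip_force': 0.0, 'opening': 0.9999215961439648} 11.0
```

View pics/top0.png

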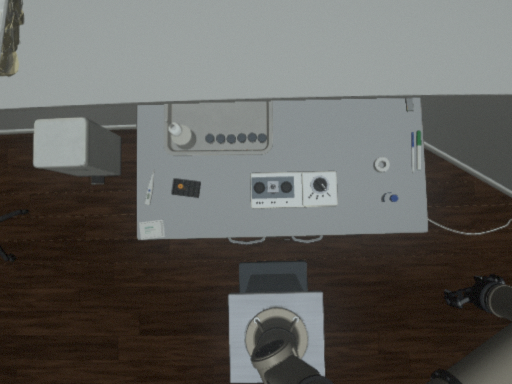

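View pics/side0.png

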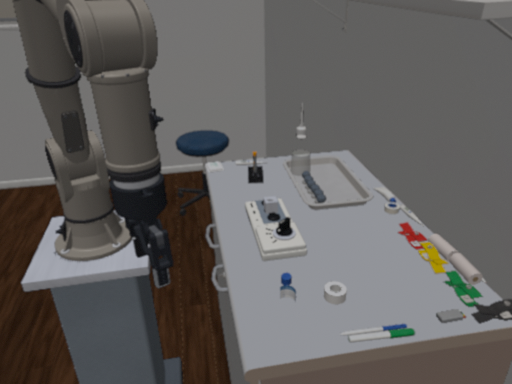

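The top view shows the rack at about (186,188) with the orange tube cap at (180,186). The mixer spans cols 250–337 and rows 171–207, with the holder on the middle station at (272,187) and the knob at (320,185). The side view confirms the layout. Next I'll measure.

```bash
python3 - <<'E'
from h import *
im=cv2.imread('pics/top0.png'); d=np.load('pics/top0.npy')
a=cv2.resize(im[165:215,135:345],None,fx=3.8,fy=3.8,interpolation=cv2.INTER_CUBIC)
s=cv2.imread('pics/side0.png'); b=cv2.resize(s[145:260,205:320],None,fx=3,fy=3,interpolation=cv2.INTER_CUBIC)
o=np.zeros((a.shape[0]+b.shape[0]+5,800,3),np.uint8);o[:a.shape[0],:a.shape[1]]=a[:,:800];o[-b.shape[0]:,:b.shape[1]]=b
o=o[:600];cv2.imwrite('pics/crop0.png',o);print(o.shape,a.shape)
P=cloud('top',d)
def box(n,m,u0,u1,v0,v1):
    M=np.zeros(d.shape,bool);M[v0:v1,u0:u1]=1;M&=m;q=P[M]
    r=cv2.minAreaRect(q[:,:2].astype(np.float32)) if len(q)>2 else None
    print(n,len(q),np.round(np.median(q,0),1),np.round(q.mean(0),1),r)
Z=P[...,2]
print('table',np.median(Z[215:230,200:400]))
box('mixerdeck',(Z>20)&(Z<34),245,345,165,212)
box('console',(Z>37)&(Z<47),245,345,165,212)
box('mixerall',(Z>15),245,345,165,212)
box('holder',(Z>58)&(Z<75),255,300,175,200)
box('knob',(Z>50),305,335,170,200)
box('knobtop',(Z>78),305,335,170,200)
box('rack',(Z>15)&(Z<40),165,210,172,205)
box('tube',(Z>60),165,210,172,205)
g=d.copy()
print(np.round(Z[180:194,172:202]).astype(int))
ds=np.load('pics/side0.npy');Q=cloud('side',ds);hs=cv2.cvtColor(s,cv2.COLOR_BGR2HSV)
om=(hs[...,0]>5)&(hs[...,0]<25)&(hs[...,1]>130)&(hs[...,2]>100);om[:140]=0;om[200:]=0;om[:,:235]=0;om[:,275:]=0
print('side orange',np.round(np.median(Q[om],0),1),om.sum(),np.argwhere(om).mean(0))
ht=cv2.cvtColor(im,cv2.COLOR_BGR2HSV);ot=(ht[...,0]>5)&(ht[...,0]<25)&(ht[...,1]>130)&(ht[...,2]>100);ot[:175]=0;ot[200:]=0;ot[:,:165]=0;ot[:,205:]=0
c=np.argwhere(ot).mean(0)[::-1];print('top orange',ot.sum(),c,np.round(np.median(P[ot],0),1),onz('top',[c],100))
E
```

```text
(540, 800, 3) (190, 798, 3)
table 0.17928766307232583
mixerdeck 1541 [485.6 -20.2  28.4] [493.7 -18.7  28.4] ((496.716552734375, -68.16708374023438), (286.0785827636719, 120.02945709228516), 89.82339477539062)
console 1034 [ 491.7 -142.5   41.7] [ 493.6 -136.7   41.8] ((498.78985595703125, -76.46000671386719), (275.25225830078125, 113.40670013427734), 88.57878112792969)
mixerall 3094 [495.1 -69.8  34. ] [495.  -69.2  44.3] ((483.8499450683594, -69.51002502441406), (147.57699584960938, 288.4111328125), 0.15711551904678345)
holder 103 [505.9  -1.2  66. ] [505.7  -0.6  65.9] ((505.53411865234375, -0.05918693542480469), (35.738704681396484, 33.23712921142578), 88.52040100097656)
knob 184 [ 506.  -152.1   59. ] [ 504.3 -148.2  105.1] ((457.48077392578125, -86.9617919921875), (54.623966217041016, 223.7433319091797), 38.16732406616211)
knobtop 61 [ 508.8 -152.1   86.3] [ 499.6 -137.   202.2] ((470.02423095703125, -69.14747619628906), (37.09229278564453, 208.35105895996094), 24.582645416259766)
rack 228 [510.4 290.5  26.7] [511.9 293.2  25.7] ((512.2923583984375, 294.2000732421875), (92.0438
[... 1850 characters left out ...]
8   30   29   29   -2   30   21    5    3    5   24   27    9
     0   -1]
 [  24    4    5    5   31   28   12    6    7    3   25   14    4   -2
     2   30   17    8   17   22   27   27   28   30   24   28   19    7
     1    1]
 [  18    9    6    7   25   23   11    6    5    5   27   16    4    2
     4   29   11    2    7    4   29   18    7    4    4   28   16    5
     0    2]
 [  26    4    5    4   29   18    8    4    2   28   25   13    3    3
     9   29    9    4    0    2   27   13    2    7   -1   32   14    1
    -3    2]]
side orange [509.  283.7  94.9] 12 [153.5 254. ]
top orange 18 [180.11111111 185.72222222] [510.5 293.  100.3] [[511.31671253 293.01398845 100.        ]]
```

View pics/crop0.png

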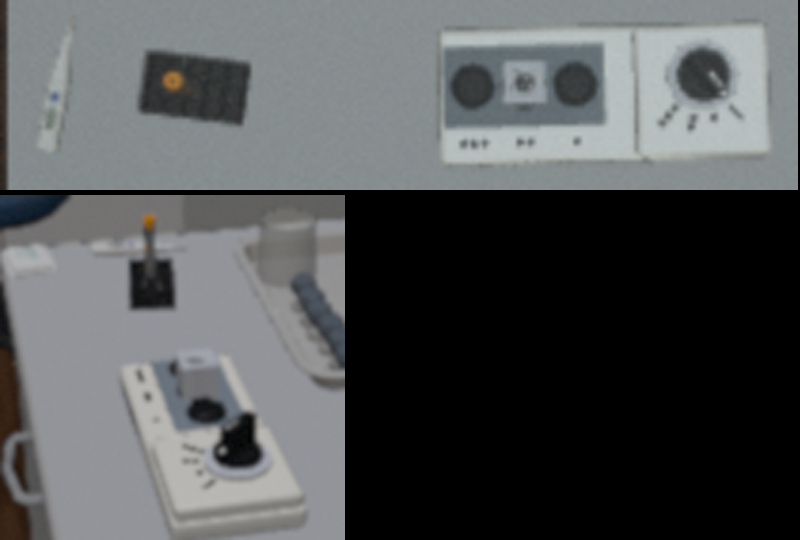

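Request:
servo_tool([
  {"tx":1,"ty":-0.76,"rz":-0.167,"gripper":1},
  {"tx":1,"ty":-0.76,"rz":-0.167},
  {"tx":1,"ty":-0.76,"rz":-0.167},
  {"tx":1,"ty":-0.76,"rz":-0.167},
  {"tx":1,"ty":-0.76,"rz":-0.167},
])

```text
invalid input
```

```bash
cat >> h.py <<'E'
from scipy.spatial.transform import Rotation as Ro
def plan(pos,yaw_deg):
    "shift/turn units from measured pose to pos, tool down, yaw"
    s=ctrl.sense();A=Ro.from_euler('xyz',s['orientation']);B=Ro.from_euler('xyz',[np.pi,0,np.radians(yaw_deg)])
    d=A.inv().apply(np.array(pos)-s['eef_pos'])/150;w=(A.inv()*B).as_rotvec()/np.pi
    print('t',round(s['t'],2),'p',np.round(s['eef_pos'],1),'rpy',np.round(np.degrees(s['orientation']),1),'q',np.round(s['q'],2),'F',np.round(s['ft_force'],1),'M',np.round(s['moment'],2),'op',round(s['opening'],3),'g',round(s['grip_force'],1))
    print('  shift',np.round(d,3),'turn',np.round(w,3))
E
python3 - <<'E'
from h import *
plan((511.5,293.5,200),81.6)
plan((480,-50,240),81.6)
im=cv2.imread('pics/top0.png');d=np.load('pics/top0.npy');P=cloud('top',d)
# mixer outline edges from both levels
Z=P[...,2];M=np.zeros(d.shape,bool);M[165:212,245:345]=1
for lo,hi,n in((20,34,'deck'),(37,47,'cons')):
    q=P[M&(Z>lo)&(Z<hi)];print(n,np.percentile(q[:,0],[1,3,97,99]).round(1),np.percentile(q[:,1],[1,3,97,99]).round(1))
# rack, in its axes
M[:]=0;M[172:205,165:210]=1
q=P[M&(Z>22)&(Z<32)]
r=cv2.minAreaRect(q[:,:2].astype(np.float32));print(r)
# knob line & marks, stations at known heights (crop px -> full)
f=lambda u,v:(135+(u+.5)/3.8-.5,165+(v+.5)/3.8-.5)
print('marks z42',onz('top',[f(735,110),f(714,117),f(692,122),f(667,116)],42).round(1))
print('knob top z86',onz('top',[f(703,75),f(712,75),f(725,92)],86).round(1))
print('disc z56',onz('top',[f(703,75)],56).round(1))
print('mouth z66',onz('top',[f(525,82)],66).round(1),'caps z38',onz('top',[f(473,87),f(576,85)],38).round(1))
E
```

```text
t 0.1 p [ 203.2 -510.4  241.3] rpy [-179.9    0.    21.7] q [ 1.15  0.31  0.01  1.51 -0.    1.32 -0.03] F [-0.3 -0.7  0. ] M [-0.03  0.03 -0.04] op 1.0 g 0.0
  shift [ 3.892 -4.218  0.284] turn [-0.001 -0.    -0.333]
t 0.1 p [ 203.2 -510.4  241.3] rpy [-179.9    0.    21.7] q [ 1.15  0.31  0.01  1.51 -0.    1.32 -0.03] F [-0.3 -0.7  0. ] M [-0.03  0.03 -0.04] op 1.0 g 0.0
  shift [ 2.85  -2.169  0.013] turn [-0.001 -0.    -0.333]
deck [437.2 438.6 553.7 555.9] [-163.3 -104.4   69.6   72.7]
cons [440.5 442.7 549.9 552.4] [-211.6 -209.    40.7   53.2]
((512.18603515625, 294.2713623046875), (91.99903106689453, 55.258785247802734), 81.25273895263672)
marks z42 [[ 477.2 -183.3   42. ]
 [ 471.6 -164.8   42. ]
 [ 467.7 -145.5   42. ]
 [ 473.5 -123.9   42. ]]
knob top z86 [[ 504.9 -150.2   86. ]
 [ 504.7 -157.8   86. ]
 [ 490.1 -168.2   86. ]]
disc z56 [[ 507.3 -154.5   56. ]]
mouth z66 [[504.5  -0.9  66. ]] caps z38 [[503.6  44.1  38. ]
 [502.9 -45.8  38. ]]
```

Request:
servo_tool([
  {"gripper":1.0,"tx":1.0,"ty":-0.76,"tz":0.0,"rx":0.0,"ry":0.0,"rz":-0.167},
  {"gripper":1.0,"tx":1.0,"ty":-0.76,"tz":0.0,"rx":0.0,"ry":0.0,"rz":-0.167},
  {"gripper":1.0,"tx":1.0,"ty":-0.76,"tz":0.0,"rx":0.0,"ry":0.0,"rz":-0.167},
  {"gripper":1.0,"tx":1.0,"ty":-0.76,"tz":0.0,"rx":0.0,"ry":0.0,"rz":-0.167},
])

```text
t: 0.5
eef_pos: [302.1, -346.2, 241.9]
orientation: [-3.141, -0.001, 0.911]
ft_force: [0.5, 0.1, 0.4]
opening: 1.002
grip_force: 0.0
```

Request:
servo_tool([
  {"gripper":1.0,"tx":1.0,"ty":-0.27,"tz":0.0,"rx":0.0,"ry":0.0,"rz":0.0},
  {"gripper":1.0,"tx":1.0,"ty":-0.27,"tz":0.0,"rx":0.0,"ry":0.0,"rz":0.0},
  {"gripper":1.0,"tx":1.0,"ty":-0.27,"tz":0.0,"rx":0.0,"ry":0.0,"rz":0.0},
])

```text
t: 0.8
eef_pos: [359.7, -209.7, 242.0]
orientation: [-3.141, 0.0, 0.903]
ft_force: [0.9, 0.2, -0.6]
opening: 1.0
grip_force: 0.0
```

Request:
servo_tool([
  {"gripper":1.0,"tx":1.0,"ty":-0.4,"tz":0.0,"rx":0.0,"ry":0.0,"rz":0.0},
  {"gripper":1.0,"tx":1.0,"ty":-0.4,"tz":0.0,"rx":0.0,"ry":0.0,"rz":0.0},
  {"gripper":1.0,"tx":1.0,"ty":-0.4,"tz":0.0,"rx":0.0,"ry":0.0,"rz":0.0},
  {"gripper":1.0,"tx":1.0,"ty":-0.4,"tz":0.0,"rx":0.0,"ry":0.0,"rz":0.0},
])

```text
t: 1.2
eef_pos: [406.0, -49.7, 242.4]
orientation: [-3.141, -0.003, 0.914]
ft_force: [-1.4, -0.4, -0.8]
opening: 0.997
grip_force: 0.0
```

Request:
servo_tool([
  {"gripper":1.0,"tx":1.0,"ty":-0.6,"tz":0.0,"rx":0.0,"ry":0.0,"rz":-0.166},
  {"gripper":1.0,"tx":1.0,"ty":-0.6,"tz":0.0,"rx":0.0,"ry":0.0,"rz":-0.166},
  {"gripper":1.0,"tx":1.0,"ty":-0.6,"tz":0.0,"rx":0.0,"ry":0.0,"rz":-0.166},
  {"gripper":1.0,"tx":1.0,"ty":-0.6,"tz":0.0,"rx":0.0,"ry":0.0,"rz":-0.166},
  {"gripper":1.0,"tx":1.0,"ty":-0.6,"tz":0.0,"rx":0.0,"ry":0.0,"rz":-0.166},
])

```text
t: 1.7
eef_pos: [426.5, 122.0, 242.3]
orientation: [-3.141, -0.003, 1.435]
ft_force: [-0.7, -0.2, -0.4]
opening: 0.998
grip_force: 0.0
```

```bash
python3 -c "
from h import *
plan((511.7,293.7,160),81.5)"
```

```text
t 1.7 p [426.5 122.  242.3] rpy [-180.    -0.2   82.2] q [ 0.33  0.14 -0.72  1.76  0.1   1.27 -0.54] F [-0.7 -0.2 -0.4] M [-0.02 -0.06  0.  ] op 0.998 g 0.0
  shift [1.21  0.408 0.552] turn [-0.    -0.001  0.004]
```

Request:
servo_tool([
  {"gripper":1.0,"tx":1.0,"ty":0.41,"tz":0.4,"rx":0.0,"ry":0.0,"rz":0.0},
  {"gripper":1.0,"tx":1.0,"ty":0.41,"tz":0.4,"rx":0.0,"ry":0.0,"rz":0.0},
  {"gripper":1.0,"tx":1.0,"ty":0.41,"tz":0.4,"rx":0.0,"ry":0.0,"rz":0.0},
  {"gripper":1.0,"tx":1.0,"ty":0.41,"tz":0.4,"rx":0.0,"ry":0.0,"rz":0.0},
  {"gripper":1.0,"tx":1.0,"ty":0.41,"tz":0.4,"rx":0.0,"ry":0.0,"rz":0.0},
])

```text
t: 2.2
eef_pos: [509.5, 257.7, 179.6]
orientation: [-3.137, 0.0, 1.427]
ft_force: [-0.7, -1.0, -0.4]
opening: 0.994
grip_force: 0.0
```

```bash
python3 -c "
from h import *
plan((511.7,293.7,65),81.5)"
```

```text
t 2.2 p [509.5 257.7 179.6] rpy [-179.7    0.    81.8] q [-0.    0.49 -0.72  1.53  0.33  1.25 -0.91] F [-0.7 -1.  -0.4] M [-0.03  0.06 -0.02] op 0.994 g 0.0
  shift [ 0.24  -0.017  0.764] turn [-0.001  0.     0.001]
```

Request:
servo_tool([
  {"gripper":1.0,"tx":0.24,"ty":-0.017,"tz":0.1,"rx":0.0,"ry":0.0,"rz":0.0},
  {"gripper":1.0,"tx":0.24,"ty":-0.017,"tz":0.2,"rx":0.0,"ry":0.0,"rz":0.0},
  {"gripper":1.0,"tx":0.24,"ty":-0.017,"tz":0.2,"rx":0.0,"ry":0.0,"rz":0.0},
  {"gripper":1.0,"tx":0.24,"ty":-0.017,"tz":0.2,"rx":0.0,"ry":0.0,"rz":0.0},
  {"gripper":1.0,"tx":0.24,"ty":-0.017,"tz":0.2,"rx":0.0,"ry":0.0,"rz":0.0},
])

```text
t: 2.7
eef_pos: [513.8, 290.4, 153.3]
orientation: [3.14, 0.001, 1.422]
ft_force: [0.6, 0.1, -0.3]
opening: 1.0
grip_force: 0.0
```

```bash
python3 -c "
from h import *
plan((511.7,293.7,65),81.5)
plan((511.7,293.7,65),81.5)"
```

```text
t 2.7 p [513.8 290.4 153.3] rpy [179.9   0.   81.5] q [-0.07  0.55 -0.7   1.51  0.37  1.21 -0.98] F [ 0.6  0.1 -0.3] M [ 0.02 -0.04  0.02] op 1.0 g 0.0
  shift [ 0.02  -0.018  0.589] turn [ 0.001  0.    -0.   ]
t 2.7 p [513.8 290.4 153.3] rpy [179.9   0.   81.5] q [-0.07  0.55 -0.7   1.51  0.37  1.21 -0.98] F [ 0.6  0.1 -0.3] M [ 0.02 -0.04  0.02] op 1.0 g 0.0
  shift [ 0.02  -0.018  0.589] turn [ 0.001  0.    -0.   ]
```

Request:
servo_tool([
  {"gripper":0.6,"tx":0.02,"ty":-0.016,"tz":0.2,"rx":0.0,"ry":0.0,"rz":0.0},
  {"gripper":0.6,"tx":0.02,"ty":-0.016,"tz":0.4,"rx":0.0,"ry":0.0,"rz":0.0},
  {"gripper":0.6,"tx":0.02,"ty":-0.016,"tz":0.59,"rx":0.0,"ry":0.0,"rz":0.0},
  {"gripper":0.6,"tx":0.02,"ty":-0.016,"tz":0.59,"rx":0.0,"ry":0.0,"rz":0.0},
  {"gripper":0.6,"tx":0.02,"ty":-0.016,"tz":0.59,"rx":0.0,"ry":0.0,"rz":0.0},
  {"gripper":0.6,"tx":0.02,"ty":-0.016,"tz":0.59,"rx":0.0,"ry":0.0,"rz":0.0},
])

```text
t: 3.3
eef_pos: [512.3, 296.3, 66.2]
orientation: [3.138, -0.003, 1.424]
ft_force: [0.7, -0.8, -0.4]
opening: 0.606
grip_force: 0.0
```

```bash
python3 -c "
from h import *
plan((511.7,293.7,65),81.5)
im,d=cap('side','g1');im2,d2=cap('top','g1t')
a=cv2.resize(im[110:210,190:310],None,fx=4,fy=4);b=cv2.resize(im2[150:230,150:230],None,fx=4,fy=4)
o=np.zeros((400,800,3),np.uint8);o[:,:480]=a;o[:320,480:]=b;cv2.imwrite('pics/g1c.png',o)
plan((511.7,293.7,65),81.5)"
```

```text
t 3.3 p [512.3 296.3  66.2] rpy [179.8  -0.2  81.6] q [-0.11  0.64 -0.66  1.61  0.44  1.04 -1.04] F [ 0.7 -0.8 -0.4] M [ 0.02  0.06 -0.03] op 0.606 g 0.0
  shift [-0.018 -0.001  0.008] turn [ 0.001 -0.001  0.001]
t 3.4 p [512.1 296.5  66. ] rpy [ 1.798e+02 -1.000e-01  8.160e+01] q [-0.11  0.64 -0.66  1.61  0.44  1.04 -1.04] F [-0.  -0.2  0.5] M [ 0.04 -0.02  0.02] op 0.604 g 0.0
  shift [-0.019 -0.     0.007] turn [ 0.001 -0.001  0.001]
```

View pics/g1c.png

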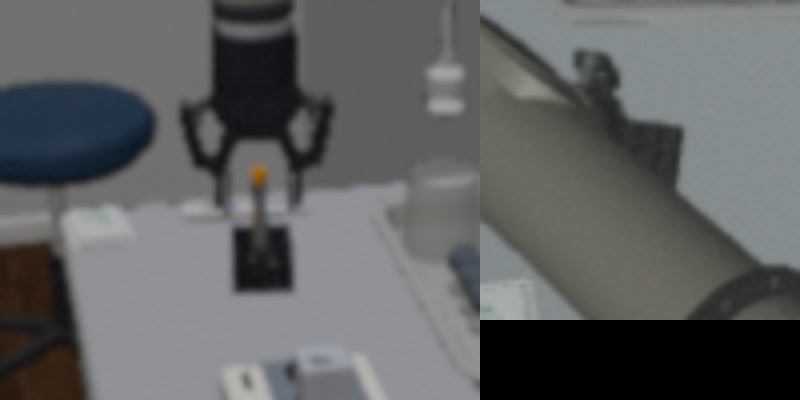

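The tube, with its cap at crop pixel (258,175), is centred between the fingers at (225,190) and (295,190). I'll correct y by 2.7 mm and close.

Request:
servo_tool([
  {"gripper":0.6,"tx":-0.018,"ty":0.0,"tz":0.0,"rx":0.0,"ry":0.0,"rz":0.0},
  {"gripper":0.6,"tx":-0.018,"ty":0.0,"tz":0.0,"rx":0.0,"ry":0.0,"rz":0.0},
  {"gripper":0.0,"tx":-0.018,"ty":0.0,"tz":0.0,"rx":0.0,"ry":0.0,"rz":0.0},
  {"gripper":0.0,"tx":-0.018,"ty":0.0,"tz":0.0,"rx":0.0,"ry":0.0,"rz":0.0},
  {"gripper":0.0,"tx":-0.018,"ty":0.0,"tz":0.0,"rx":0.0,"ry":0.0,"rz":0.0},
  {"gripper":0.0,"tx":-0.018,"ty":0.0,"tz":0.0,"rx":0.0,"ry":0.0,"rz":0.0},
  {"gripper":0.0,"tx":-0.018,"ty":0.0,"tz":0.0,"rx":0.0,"ry":0.0,"rz":0.0},
  {"gripper":0.0,"tx":-0.018,"ty":0.0,"tz":0.0,"rx":0.0,"ry":0.0,"rz":0.0},
  {"gripper":0.0,"tx":-0.018,"ty":0.0,"tz":0.0,"rx":0.0,"ry":0.0,"rz":0.0},
], newtons=30)

```text
t: 4.3
eef_pos: [510.8, 292.8, 63.8]
orientation: [3.141, -0.0, 1.425]
ft_force: [2.8, 0.2, 0.7]
opening: 0.11
grip_force: 31.1
```

```bash
python3 -c "
from h import *
plan((511.7,293.7,165),81.5)"
```

```text
t 4.3 p [510.8 292.8  63.8] rpy [180.   -0.   81.6] q [-0.1   0.64 -0.66  1.61  0.44  1.04 -1.04] F [2.8 0.2 0.7] M [-0.08 -0.48 -0.06] op 0.11 g 31.1
  shift [ 0.007  0.005 -0.674] turn [ 0.    -0.     0.001]
```

Request:
servo_tool([
  {"gripper":0.0,"tx":0.0,"ty":0.0,"tz":-0.1,"rx":0.0,"ry":0.0,"rz":0.0},
  {"gripper":0.0,"tx":0.0,"ty":0.0,"tz":-0.35,"rx":0.0,"ry":0.0,"rz":0.0},
  {"gripper":0.0,"tx":0.0,"ty":0.0,"tz":-0.6,"rx":0.0,"ry":0.0,"rz":0.0},
  {"gripper":0.0,"tx":0.0,"ty":0.0,"tz":-0.8,"rx":0.0,"ry":0.0,"rz":0.0},
  {"gripper":0.0,"tx":-0.1,"ty":0.0,"tz":-0.8,"rx":0.0,"ry":0.0,"rz":0.0},
  {"gripper":0.0,"tx":-0.3,"ty":0.0,"tz":-0.8,"rx":0.0,"ry":0.0,"rz":0.0},
  {"gripper":0.0,"tx":-0.55,"ty":0.0,"tz":-0.8,"rx":0.0,"ry":0.0,"rz":0.0},
  {"gripper":0.0,"tx":-0.8,"ty":0.0,"tz":-0.8,"rx":0.0,"ry":0.0,"rz":0.0},
  {"gripper":0.0,"tx":-1.0,"ty":0.0,"tz":-0.8,"rx":0.0,"ry":0.0,"rz":0.0},
])

```text
t: 5.2
eef_pos: [487.2, 142.9, 184.5]
orientation: [-3.14, 0.001, 1.425]
ft_force: [0.6, -0.9, 0.4]
opening: 0.112
grip_force: 31.1
```

```bash
python3 -c "
from h import *
plan((504.7,-0.6,165),81.5)"
```

```text
t 5.2 p [487.2 142.9 184.5] rpy [-1.799e+02  1.000e-01  8.160e+01] q [ 0.25  0.35 -0.73  1.69  0.25  1.19 -0.69] F [ 0.6 -0.9  0.4] M [-0.05 -0.03 -0.02] op 0.112 g 31.1
  shift [-0.929  0.255  0.131] turn [-0.     0.     0.001]
```

Request:
servo_tool([
  {"gripper":0.0,"tx":-0.25,"ty":0.05,"tz":0.05,"rx":0.0,"ry":0.0,"rz":0.0},
  {"gripper":0.0,"tx":-0.5,"ty":0.15,"tz":0.13,"rx":0.0,"ry":0.0,"rz":0.0},
  {"gripper":0.0,"tx":-0.75,"ty":0.255,"tz":0.13,"rx":0.0,"ry":0.0,"rz":0.0},
  {"gripper":0.0,"tx":-0.93,"ty":0.255,"tz":0.13,"rx":0.0,"ry":0.0,"rz":0.0},
  {"gripper":0.0,"tx":-0.93,"ty":0.255,"tz":0.13,"rx":0.0,"ry":0.0,"rz":0.0},
  {"gripper":0.0,"tx":-0.93,"ty":0.255,"tz":0.13,"rx":0.0,"ry":0.0,"rz":0.0},
  {"gripper":0.0,"tx":-0.93,"ty":0.255,"tz":0.13,"rx":0.0,"ry":0.0,"rz":0.0},
])

```text
t: 5.9
eef_pos: [505.9, 3.3, 165.0]
orientation: [3.142, -0.001, 1.428]
ft_force: [-0.2, -0.1, -0.1]
opening: 0.114
grip_force: 31.1
```

```bash
python3 -c "
from h import *
plan((504.7,-0.6,150),81.5)
im,d=cap('side','g2');im2,d2=cap('top','g2t')
a=cv2.resize(im[120:250,210:310],None,fx=4,fy=4,interpolation=cv2.INTER_CUBIC);b=cv2.resize(im2[150:230,225:325],None,fx=4,fy=4)
o=np.zeros((520,800,3),np.uint8);o[:,:400]=a;o[:320,400:]=b;cv2.imwrite('pics/g2c.png',o)
plan((504.7,-0.6,150),81.5)"
```

```text
t 5.9 p [505.9   3.3 165. ] rpy [ 1.80e+02 -1.00e-01  8.18e+01] q [ 0.5   0.36 -0.68  1.73  0.24  1.14 -0.4 ] F [-0.2 -0.1 -0.1] M [0.03 0.01 0.04] op 0.114 g 31.1
  shift [-0.027 -0.004  0.1  ] turn [ 0.    -0.     0.002]
t 6.0 p [506.    3.1 164.8] rpy [ 1.80e+02 -1.00e-01  8.18e+01] q [ 0.5   0.36 -0.68  1.73  0.24  1.14 -0.4 ] F [ 0.6 -0.2 -0.1] M [ 0.02  0.01 -0.05] op 0.107 g 31.1
  shift [-0.026 -0.005  0.098] turn [ 0.    -0.     0.002]
```

View pics/g2c.png

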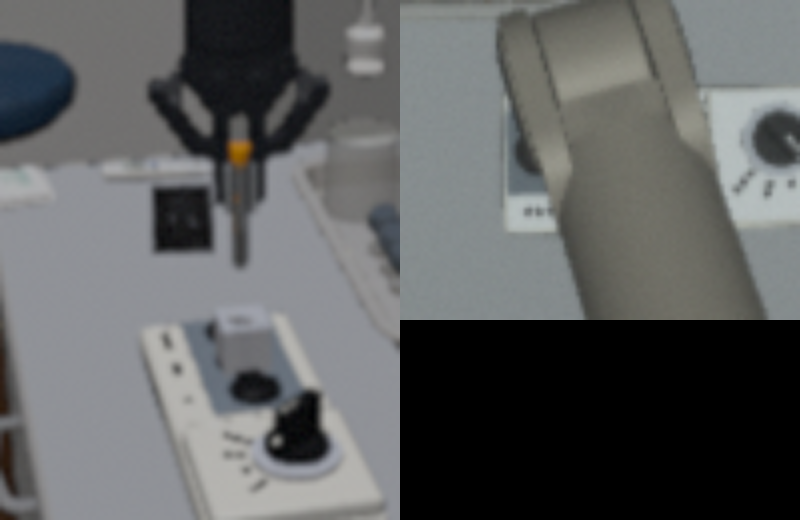

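The tube hangs upright with its lower end at crop pixel (240,266), and the mouth is at (243,321). I'll check both against their projections in the side camera.

```bash
python3 -c "
from h import *
m=ctrl.camera_model('side');R=np.array(m['R']);t=np.array(m['t'],float)
def pr(X): return cv2.projectPoints(np.array(X,float),cv2.Rodrigues(R)[0],t,np.array(m['intrinsics']),np.array(m['D'],float))[0].reshape(-1,2)
print('bottom,mid,mouth',((pr([[506,3.1,103.3],[506,3.1,133],[504.7,-.6,66]])-[210,120])*4+1.5).round(1))
im=cv2.imread('pics/side0.png');
# holder top face: bright region, depth
d=np.load('pics/side0.npy');P=cloud('side',d);M=np.zeros(d.shape,bool);M[190:225,255:285]=1
M&=(abs(P[...,2]-66)<5)&(P[...,1]>-25)&(P[...,1]<25)
q=P[M];print(len(q),q.mean(0),cv2.minAreaRect(q[:,:2].astype(np.float32)))
g=cv2.cvtColor(cv2.imread('pics/g2.png'),cv2.COLOR_BGR2GRAY)
print(g[194:206,260:282]); print(g[180:192,262:278])
"
```

```text
bottom,mid,mouth [[241.1 268. ]
 [240.8 231.3]
 [240.8 315.3]]
63 [505.6398989   -5.03861397  62.97460118] ((505.6089172363281, -3.606109619140625), (35.54557800292969, 42.00726318359375), 0.4946972131729126)
[[146 145 145 146 146 146 145 145 145 146 145 145 146 145 145 145 145 145
  146 146 145 146]
 [145 146 146 146 146 145 147 147 146 146 146 147 147 148 148 147 147 146
  145 145 146 146]
 [146 146 146 147 149 150 150 150 152 152 153 153 154 154 154 151 146 145
  145 145 145 145]
 [146 145 144 147 154 157 157 157 157 158 159 159 160 160 160 157 149 146
  148 146 144 146]
 [145 145 142 142 151 158 158 155 154 152 152 155 157 160 161 159 154 152
  159 160 155 152]
 [139 137 131 125 139 155 154 144 136 131 133 139 146 155 160 161 156 156
  167 175 173 163]
 [124 117 103  99 124 149 152 140 129 122 126 129 138 150 156 158 155 152
  163 176 178 170]
 [109  92  66  76 111 142 156 153 145 138 139 139 143 149 149 147 146 143
  150 169 178 174]
 [101  75  48  68 104 130 148 148 143 139 138 137 135 135 131 130 127 125
  135 159 176 177]
 [102  78  49  67  95 114 127 129 124 119 118 116 116 
[... 330 characters left out ...]
  83 119 143 147 146 146 146]
 [ 82 111 140 147 144 130  91  64  59  83 120 142 146 146 146 145]
 [120 130 143 146 144 130  92  64  60  82 119 142 146 146 146 145]
 [143 143 146 146 144 130  93  63  60  84 121 143 146 146 145 145]
 [146 145 146 146 144 133 101  72  67  94 127 143 147 146 145 146]
 [146 146 145 146 144 138 117  93  91 114 136 145 146 146 145 146]
 [146 146 146 146 146 143 136 124 123 133 143 146 146 145 146 146]
 [145 146 145 146 146 146 145 142 143 144 146 146 146 146 146 145]
 [146 145 146 145 145 146 145 146 146 146 145 145 146 145 145 145]
 [146 145 146 145 145 146 145 145 146 145 146 146 146 146 145 145]
 [146 146 146 146 146 146 146 146 146 146 146 146 146 145 146 146]]
```

```bash
python3 -c "
from h import *
print(onz('side',[(275,196.2),(275,201.8),(272,196),(272,202.4),(266,195.9),(266,202.9)],66).round(1))
print(onz('side',[(269.6,199.7)],66).round(1), onz('side',[(263.7,199),(276,199)],66).round(1))
plan((504.7,-0.6,150),81.5)
"
```

```text
[[522.8   9.8  66. ]
 [515.1 -24.1  66. ]
 [514.3  13.1  66. ]
 [505.8 -25.7  66. ]
 [496.9  17.7  66. ]
 [488.2 -24.7  66. ]]
[[502.4  -8.   66. ]] [[ 4.863e+02  1.000e-01  6.600e+01]
 [ 5.218e+02 -8.000e+00  6.600e+01]]
t 6.0 p [506.    3.1 164.8] rpy [ 1.80e+02 -1.00e-01  8.18e+01] q [ 0.5   0.36 -0.68  1.73  0.24  1.14 -0.4 ] F [ 0.6 -0.2 -0.1] M [ 0.02  0.01 -0.05] op 0.107 g 31.1
  shift [-0.026 -0.005  0.098] turn [ 0.    -0.     0.002]
```

Request:
servo_tool([
  {"gripper":0.0,"tx":-0.028,"ty":-0.003,"tz":0.1,"rx":0.0,"ry":0.0,"rz":0.0},
  {"gripper":0.0,"tx":-0.028,"ty":-0.003,"tz":0.1,"rx":0.0,"ry":0.0,"rz":0.0},
  {"gripper":0.0,"tx":-0.028,"ty":-0.003,"tz":0.1,"rx":0.0,"ry":0.0,"rz":0.0},
  {"gripper":0.0,"tx":-0.028,"ty":-0.003,"tz":0.1,"rx":0.0,"ry":0.0,"rz":0.0},
])

```text
t: 6.4
eef_pos: [505.5, -2.3, 149.9]
orientation: [3.141, -0.001, 1.426]
ft_force: [-0.2, -0.1, -0.6]
opening: 0.109
grip_force: 31.1
```

```bash
python3 -c "
from h import *
plan((504.9,-0.9,131),81.5)"
```

```text
t 6.4 p [505.5  -2.3 149.9] rpy [180.   -0.   81.7] q [ 0.5   0.37 -0.67  1.75  0.26  1.11 -0.4 ] F [-0.2 -0.1 -0.6] M [-0.04 -0.02  0.01] op 0.109 g 31.1
  shift [ 0.009 -0.005  0.126] turn [ 0.    -0.     0.001]
```

Request:
servo_tool([
  {"gripper":0.0,"tx":0.009,"ty":-0.004,"tz":0.06,"rx":0.0,"ry":0.0,"rz":0.0},
  {"gripper":0.0,"tx":0.009,"ty":-0.004,"tz":0.126,"rx":0.0,"ry":0.0,"rz":0.0},
  {"gripper":0.0,"tx":0.009,"ty":-0.004,"tz":0.126,"rx":0.0,"ry":0.0,"rz":0.0},
  {"gripper":0.0,"tx":0.009,"ty":-0.004,"tz":0.126,"rx":0.0,"ry":0.0,"rz":0.0},
  {"gripper":0.0,"tx":0.009,"ty":-0.004,"tz":0.126,"rx":0.0,"ry":0.0,"rz":0.0},
])

```text
t: 6.9
eef_pos: [504.9, -1.7, 130.5]
orientation: [3.141, -0.0, 1.425]
ft_force: [0.1, 0.3, -0.6]
opening: 0.115
grip_force: 31.1
```

```bash
python3 -c "
from h import *
plan((504.9,-0.9,131),81.5)
im,d=cap('side','g3')
a=cv2.resize(im[165:225,240:300],None,fx=9,fy=9,interpolation=cv2.INTER_CUBIC);cv2.imwrite('pics/g3c.png',a)
plan((504.9,-0.9,131),81.5)"
```

```text
t 6.9 p [504.9  -1.7 130.5] rpy [180.   -0.   81.6] q [ 0.49  0.39 -0.67  1.78  0.27  1.07 -0.42] F [ 0.1  0.3 -0.6] M [ 0.03 -0.04  0.04] op 0.115 g 31.1
  shift [ 0.005 -0.    -0.004] turn [ 0.    -0.     0.001]
t 6.95 p [505.   -1.7 130.6] rpy [180.   -0.   81.6] q [ 0.49  0.39 -0.67  1.78  0.27  1.07 -0.42] F [-0.6 -0.1 -0.1] M [-0.    0.01  0.04] op 0.108 g 31.1
  shift [ 0.005 -0.001 -0.003] turn [ 0.    -0.     0.001]
```

View pics/g3c.png

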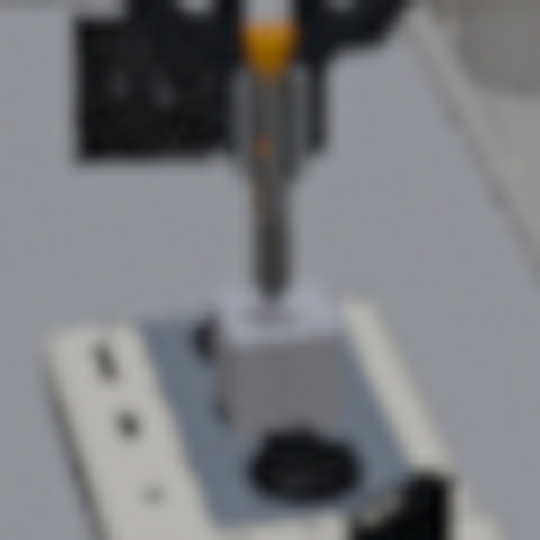

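The tube tip is at crop pixel (270,297), directly above the mouth at (270,~312) with about a 4 mm gap. The x alignment is good, so I'll descend gently and watch the force.

Request:
servo_tool([
  {"gripper":0.0,"tx":0.003,"ty":0.0,"tz":0.015,"rx":0.0,"ry":0.0,"rz":0.0},
  {"gripper":0.0,"tx":0.003,"ty":0.0,"tz":0.03,"rx":0.0,"ry":0.0,"rz":0.0},
  {"gripper":0.0,"tx":0.003,"ty":0.0,"tz":0.045,"rx":0.0,"ry":0.0,"rz":0.0},
  {"gripper":0.0,"tx":0.003,"ty":0.0,"tz":0.06,"rx":0.0,"ry":0.0,"rz":0.0},
  {"gripper":0.0,"tx":0.003,"ty":0.0,"tz":0.06,"rx":0.0,"ry":0.0,"rz":0.0},
])

```text
t: 7.45
eef_pos: [504.7, -1.3, 121.0]
orientation: [-3.141, -0.0, 1.425]
ft_force: [0.6, -0.4, -0.1]
opening: 0.114
grip_force: 31.1
```

```bash
python3 -c "
from h import *
plan((504.9,-0.9,94),81.5)"
```

```text
t 7.45 p [504.7  -1.3 121. ] rpy [-180.    -0.    81.6] q [ 0.48  0.4  -0.66  1.79  0.28  1.05 -0.43] F [ 0.6 -0.4 -0.1] M [ 0.04 -0.04 -0.04] op 0.114 g 31.1
  shift [0.003 0.001 0.18 ] turn [-0.    -0.     0.001]
```

Request:
servo_tool([
  {"gripper":0.0,"tx":0.002,"ty":0.0,"tz":0.03,"rx":0.0,"ry":0.0,"rz":0.0},
  {"gripper":0.0,"tx":0.002,"ty":0.0,"tz":0.06,"rx":0.0,"ry":0.0,"rz":0.0},
  {"gripper":0.0,"tx":0.002,"ty":0.0,"tz":0.09,"rx":0.0,"ry":0.0,"rz":0.0},
  {"gripper":0.0,"tx":0.002,"ty":0.0,"tz":0.12,"rx":0.0,"ry":0.0,"rz":0.0},
  {"gripper":0.0,"tx":0.002,"ty":0.0,"tz":0.145,"rx":0.0,"ry":0.0,"rz":0.0},
  {"gripper":0.0,"tx":0.002,"ty":0.0,"tz":0.155,"rx":0.0,"ry":0.0,"rz":0.0},
  {"gripper":0.0,"tx":0.002,"ty":0.0,"tz":0.155,"rx":0.0,"ry":0.0,"rz":0.0},
])

```text
t: 8.15
eef_pos: [504.7, -0.9, 97.8]
orientation: [-3.141, -0.0, 1.425]
ft_force: [-0.3, -0.6, -0.3]
opening: 0.109
grip_force: 31.1
```

```bash
python3 -c "
from h import *
plan((504.9,-0.9,94),81.5)"
```

```text
t 8.15 p [504.7  -0.9  97.8] rpy [-180.    -0.    81.7] q [ 0.47  0.43 -0.65  1.82  0.31  1.   -0.45] F [-0.3 -0.6 -0.3] M [ 0.04  0.01 -0.03] op 0.109 g 31.1
  shift [0.    0.001 0.026] turn [-0.    -0.     0.001]
```

Now the last few millimetres in 1 mm steps, watching for floor contact.

Request:
servo_tool([
  {"gripper":0.0,"tx":0.0,"ty":0.0,"tz":0.01,"rx":0.0,"ry":0.0,"rz":0.0},
  {"gripper":0.0,"tx":0.0,"ty":0.0,"tz":0.02,"rx":0.0,"ry":0.0,"rz":0.0},
  {"gripper":0.0,"tx":0.0,"ty":0.0,"tz":0.02,"rx":0.0,"ry":0.0,"rz":0.0},
])

```text
t: 8.45
eef_pos: [504.8, -1.0, 95.0]
orientation: [-3.142, 0.0, 1.425]
ft_force: [0.1, -0.1, -1.0]
opening: 0.111
grip_force: 31.1
```

Request:
servo_tool([
  {"gripper":0.0,"tx":0.0,"ty":0.0,"tz":0.007,"rx":0.0,"ry":0.0,"rz":0.0},
  {"gripper":0.0,"tx":0.0,"ty":0.0,"tz":0.007,"rx":0.0,"ry":0.0,"rz":0.0},
])

```text
t: 8.65
eef_pos: [504.8, -1.0, 94.0]
orientation: [-3.142, 0.0, 1.425]
ft_force: [-0.4, 0.3, 0.4]
opening: 0.106
grip_force: 31.1
```

Request:
servo_tool([
  {"gripper":0.0,"tx":0.0,"ty":0.0,"tz":0.006,"rx":0.0,"ry":0.0,"rz":0.0},
  {"gripper":0.0,"tx":0.0,"ty":0.0,"tz":0.006,"rx":0.0,"ry":0.0,"rz":0.0},
])

```text
t: 8.85
eef_pos: [504.8, -1.0, 93.1]
orientation: [-3.141, 0.0, 1.425]
ft_force: [0.3, -0.8, 0.1]
opening: 0.109
grip_force: 31.2
```

Request:
servo_tool([
  {"gripper":0.0,"tx":0.0,"ty":0.0,"tz":0.006,"rx":0.0,"ry":0.0,"rz":0.0},
  {"gripper":0.0,"tx":0.0,"ty":0.0,"tz":0.006,"rx":0.0,"ry":0.0,"rz":0.0},
])

```text
t: 9.05
eef_pos: [505.0, -1.0, 92.6]
orientation: [3.141, 0.0, 1.425]
ft_force: [-0.4, 0.2, 2.3]
opening: 0.112
grip_force: 31.4
```

Request:
servo_tool([
  {"gripper":0.0,"tx":0.0,"ty":0.0,"tz":0.005,"rx":0.0,"ry":0.0,"rz":0.0},
  {"gripper":0.0,"tx":0.0,"ty":0.0,"tz":0.005,"rx":0.0,"ry":0.0,"rz":0.0},
])

```text
t: 9.25
eef_pos: [505.0, -0.9, 92.5]
orientation: [3.141, 0.0, 1.425]
ft_force: [-1.0, -0.5, 7.3]
opening: 0.109
grip_force: 32.1
```

The tube is on the floor: z stopped at 92.5 and Fz rose. I'll release and retract straight up.

Request:
servo_tool([
  {"gripper":0.0,"tx":0.0,"ty":0.0,"tz":-0.006,"rx":0.0,"ry":0.0,"rz":0.0},
  {"gripper":0.3,"tx":0.0,"ty":0.0,"tz":-0.006,"rx":0.0,"ry":0.0,"rz":0.0},
  {"gripper":0.5,"tx":0.0,"ty":0.0,"tz":-0.006,"rx":0.0,"ry":0.0,"rz":0.0},
  {"gripper":0.6,"tx":0.0,"ty":0.0,"tz":-0.006,"rx":0.0,"ry":0.0,"rz":0.0},
  {"gripper":0.6,"tx":0.0,"ty":0.0,"tz":-0.006,"rx":0.0,"ry":0.0,"rz":0.0},
  {"gripper":0.6,"tx":0.0,"ty":0.0,"tz":-0.006,"rx":0.0,"ry":0.0,"rz":0.0},
])

```text
t: 9.85
eef_pos: [504.7, -1.0, 92.3]
orientation: [-3.141, -0.0, 1.425]
ft_force: [-0.2, 0.0, 0.5]
opening: 0.601
grip_force: 0.0
```

Request:
servo_tool([
  {"gripper":0.6,"tx":0.0,"ty":0.0,"tz":-0.2,"rx":0.0,"ry":0.0,"rz":0.0},
  {"gripper":0.6,"tx":0.0,"ty":0.0,"tz":-0.45,"rx":0.0,"ry":0.0,"rz":0.0},
  {"gripper":0.6,"tx":0.0,"ty":0.0,"tz":-0.7,"rx":0.0,"ry":0.0,"rz":0.0},
  {"gripper":0.6,"tx":0.0,"ty":0.0,"tz":-0.7,"rx":0.0,"ry":0.0,"rz":0.0},
  {"gripper":0.6,"tx":-0.25,"ty":0.0,"tz":-0.7,"rx":0.0,"ry":0.0,"rz":0.04},
  {"gripper":0.6,"tx":-0.5,"ty":0.0,"tz":-0.7,"rx":0.0,"ry":0.0,"rz":0.08},
  {"gripper":0.6,"tx":-0.75,"ty":0.0,"tz":-0.7,"rx":0.0,"ry":0.0,"rz":0.12},
  {"gripper":0.6,"tx":-1.0,"ty":0.0,"tz":-0.7,"rx":0.0,"ry":0.0,"rz":0.16},
  {"gripper":0.6,"tx":-1.0,"ty":0.0,"tz":-0.7,"rx":0.0,"ry":0.0,"rz":0.2},
  {"gripper":0.6,"tx":-1.0,"ty":0.0,"tz":-0.7,"rx":0.0,"ry":0.0,"rz":0.222},
  {"gripper":0.6,"tx":-1.0,"ty":0.0,"tz":-0.7,"rx":0.0,"ry":0.0,"rz":0.222},
])

```text
t: 10.95
eef_pos: [482.5, -149.6, 196.6]
orientation: [-3.14, 0.001, 0.727]
ft_force: [-0.9, -0.2, 0.3]
opening: 0.601
grip_force: 0.0
```

```bash
python3 -c "
from h import *
im,d=cap('side','g4');im2,d2=cap('top','g4t')
a=cv2.resize(im[120:250,215:315],None,fx=4,fy=4,interpolation=cv2.INTER_CUBIC);b=cv2.resize(im2[150:230,245:345],None,fx=4,fy=4)
o=np.zeros((520,800,3),np.uint8);o[:,:400]=a;o[:320,400:]=b;cv2.imwrite('pics/g4c.png',o)
plan((507.5,-154,135),41.25)"
```

```text
t 11.05 p [ 482.8 -149.   196.9] rpy [-180.     0.    41.8] q [ 0.67  0.29 -0.5   1.69  0.15  1.2  -0.71] F [0.3 0.4 0.5] M [-0.01  0.06 -0.01] op 0.604 g 0.0
  shift [0.101 0.135 0.412] turn [-0.     0.     0.003]
```

View pics/g4c.png

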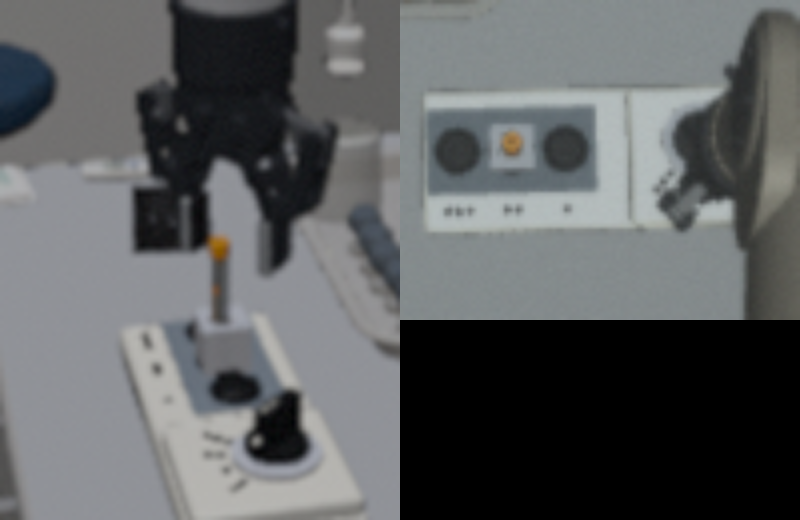

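The side and top views show the tube upright in the holder, cap at top-crop pixel (512,142), on the two-dot station. Next I'll move over the knob.

Request:
servo_tool([
  {"gripper":0.6,"tx":0.1,"ty":0.135,"tz":0.15,"rx":0.0,"ry":0.0,"rz":0.003},
  {"gripper":0.6,"tx":0.1,"ty":0.135,"tz":0.4,"rx":0.0,"ry":0.0,"rz":0.003},
  {"gripper":0.6,"tx":0.1,"ty":0.135,"tz":0.4,"rx":0.0,"ry":0.0,"rz":0.003},
  {"gripper":0.6,"tx":0.1,"ty":0.135,"tz":0.4,"rx":0.0,"ry":0.0,"rz":0.003},
  {"gripper":0.6,"tx":0.1,"ty":0.135,"tz":0.4,"rx":0.0,"ry":0.0,"rz":0.003},
])

```text
t: 11.55
eef_pos: [508.7, -154.5, 139.1]
orientation: [3.139, -0.002, 0.719]
ft_force: [-0.3, 0.1, 0.6]
opening: 0.599
grip_force: 0.0
```

```bash
python3 -c "
from h import *
plan((507.5,-154,73),41.25)"
```

```text
t 11.55 p [ 508.7 -154.5  139.1] rpy [ 1.799e+02 -1.000e-01  4.120e+01] q [ 0.63  0.4  -0.48  1.7   0.21  1.09 -0.77] F [-0.3  0.1  0.6] M [-0.01 -0.07 -0.05] op 0.599 g 0.0
  shift [-0.005 -0.009  0.441] turn [ 0.001 -0.    -0.   ]
```

Request:
servo_tool([
  {"gripper":0.6,"tx":-0.005,"ty":-0.007,"tz":0.15,"rx":0.0,"ry":0.0,"rz":0.0},
  {"gripper":0.6,"tx":-0.005,"ty":-0.007,"tz":0.3,"rx":0.0,"ry":0.0,"rz":0.0},
  {"gripper":0.6,"tx":-0.005,"ty":-0.007,"tz":0.42,"rx":0.0,"ry":0.0,"rz":0.0},
  {"gripper":0.6,"tx":-0.005,"ty":-0.007,"tz":0.43,"rx":0.0,"ry":0.0,"rz":0.0},
  {"gripper":0.6,"tx":-0.005,"ty":-0.007,"tz":0.43,"rx":0.0,"ry":0.0,"rz":0.0},
  {"gripper":0.6,"tx":-0.005,"ty":-0.007,"tz":0.43,"rx":0.0,"ry":0.0,"rz":0.0},
])

```text
t: 12.15
eef_pos: [508.0, -154.6, 74.9]
orientation: [3.138, -0.002, 0.718]
ft_force: [0.4, 0.6, -0.0]
opening: 0.603
grip_force: 0.0
```

```bash
python3 -c "
from h import *
plan((507.5,-154,73),41.25)"
```

```text
t 12.15 p [ 508.  -154.6   74.9] rpy [ 1.798e+02 -1.000e-01  4.110e+01] q [ 0.61  0.47 -0.46  1.78  0.25  0.95 -0.81] F [ 0.4  0.6 -0. ] M [-0.03 -0.02 -0.02] op 0.603 g 0.0
  shift [ 0.    -0.005  0.013] turn [ 0.001 -0.001 -0.001]
```

Request:
servo_tool([
  {"gripper":0.0,"tx":0.0,"ty":-0.003,"tz":0.007,"rx":0.0,"ry":0.0,"rz":0.0},
  {"gripper":0.0,"tx":0.0,"ty":-0.003,"tz":0.007,"rx":0.0,"ry":0.0,"rz":0.0},
  {"gripper":0.0,"tx":0.0,"ty":-0.003,"tz":0.007,"rx":0.0,"ry":0.0,"rz":0.0},
  {"gripper":0.0,"tx":0.0,"ty":-0.003,"tz":0.007,"rx":0.0,"ry":0.0,"rz":0.0},
  {"gripper":0.0,"tx":0.0,"ty":-0.003,"tz":0.007,"rx":0.0,"ry":0.0,"rz":0.0},
  {"gripper":0.0,"tx":0.0,"ty":-0.003,"tz":0.007,"rx":0.0,"ry":0.0,"rz":0.0},
], newtons=40)

```text
t: 12.75
eef_pos: [508.7, -156.0, 73.1]
orientation: [3.136, -0.003, 0.717]
ft_force: [4.1, -4.0, -0.8]
opening: 0.155
grip_force: 42.2
```

```bash
python3 -c "
from h import *
plan((507.5,-154,73),41.25-55)"
```

```text
t 12.75 p [ 508.7 -156.    73.1] rpy [ 1.797e+02 -1.000e-01  4.110e+01] q [ 0.61  0.47 -0.46  1.78  0.25  0.94 -0.81] F [ 4.1 -4.  -0.8] M [-0.66 -0.75  0.01] op 0.155 g 42.2
  shift [ 0.002 -0.015  0.   ] turn [ 0.001 -0.002  0.305]
```

Request:
servo_tool([
  {"gripper":0.0,"tx":0.0,"ty":0.0,"tz":0.0,"rx":0.0,"ry":0.0,"rz":0.04},
  {"gripper":0.0,"tx":0.0,"ty":0.0,"tz":0.0,"rx":0.0,"ry":0.0,"rz":0.08},
  {"gripper":0.0,"tx":0.0,"ty":0.0,"tz":0.0,"rx":0.0,"ry":0.0,"rz":0.12},
  {"gripper":0.0,"tx":0.0,"ty":0.0,"tz":0.0,"rx":0.0,"ry":0.0,"rz":0.16},
  {"gripper":0.0,"tx":0.0,"ty":0.0,"tz":0.0,"rx":0.0,"ry":0.0,"rz":0.2},
  {"gripper":0.0,"tx":0.0,"ty":0.0,"tz":0.0,"rx":0.0,"ry":0.0,"rz":0.24},
  {"gripper":0.0,"tx":0.0,"ty":0.0,"tz":0.0,"rx":0.0,"ry":0.0,"rz":0.28},
  {"gripper":0.0,"tx":0.0,"ty":0.0,"tz":0.0,"rx":0.0,"ry":0.0,"rz":0.306},
  {"gripper":0.0,"tx":0.0,"ty":0.0,"tz":0.0,"rx":0.0,"ry":0.0,"rz":0.306},
  {"gripper":0.0,"tx":0.0,"ty":0.0,"tz":0.0,"rx":0.0,"ry":0.0,"rz":0.306},
])

```text
t: 13.75
eef_pos: [508.5, -154.8, 73.1]
orientation: [3.141, -0.006, -0.242]
ft_force: [4.6, -3.0, 0.9]
opening: 0.155
grip_force: 42.4
```

```bash
python3 -c "
from h import *
plan((507.5,-154,73),41.25-55)"
```

```text
t 13.75 p [ 508.5 -154.8   73.1] rpy [180.   -0.3 -13.8] q [ 0.45  0.44 -0.24  1.79  0.13  0.92 -1.66] F [ 4.6 -3.   0.9] M [-0.45 -1.02 -0.03] op 0.155 g 42.4
  shift [-0.008 -0.003  0.   ] turn [ 0.    -0.002 -0.001]
```

Yaw has turned 55°. I'll release, rise, and move back toward the right to clear the view.

Request:
servo_tool([
  {"gripper":0.3,"tx":0.0,"ty":0.0,"tz":0.0,"rx":0.0,"ry":0.0,"rz":0.0},
  {"gripper":0.5,"tx":0.0,"ty":0.0,"tz":0.0,"rx":0.0,"ry":0.0,"rz":0.0},
  {"gripper":0.6,"tx":0.0,"ty":0.0,"tz":0.0,"rx":0.0,"ry":0.0,"rz":0.0},
  {"gripper":0.6,"tx":0.0,"ty":0.0,"tz":-0.1,"rx":0.0,"ry":0.0,"rz":0.0},
  {"gripper":0.6,"tx":0.0,"ty":0.0,"tz":-0.4,"rx":0.0,"ry":0.0,"rz":0.0},
  {"gripper":0.6,"tx":0.0,"ty":0.0,"tz":-0.7,"rx":0.0,"ry":0.0,"rz":0.0},
  {"gripper":0.6,"tx":0.0,"ty":0.0,"tz":-1.0,"rx":0.0,"ry":0.0,"rz":0.0},
  {"gripper":0.6,"tx":-0.2,"ty":0.3,"tz":-1.0,"rx":0.0,"ry":0.0,"rz":0.0},
  {"gripper":0.6,"tx":-0.4,"ty":0.6,"tz":-1.0,"rx":0.0,"ry":0.0,"rz":0.0},
  {"gripper":0.6,"tx":-0.5,"ty":0.9,"tz":-1.0,"rx":0.0,"ry":0.0,"rz":0.0},
  {"gripper":0.6,"tx":-0.5,"ty":1.0,"tz":-1.0,"rx":0.0,"ry":0.0,"rz":0.0},
  {"gripper":0.6,"tx":-0.5,"ty":1.0,"tz":-1.0,"rx":0.0,"ry":0.0,"rz":0.0},
])

```text
t: 14.95
eef_pos: [393.9, -285.2, 221.5]
orientation: [3.14, 0.002, -0.251]
ft_force: [-0.7, -0.0, -0.5]
opening: 0.601
grip_force: 0.0
```

```bash
python3 -c "
from h import *
im,d=cap('side','g5');im2,d2=cap('top','g5t')
a=cv2.resize(im[130:260,215:315],None,fx=4,fy=4,interpolation=cv2.INTER_CUBIC);b=cv2.resize(im2[160:220,245:345],None,fx=4,fy=4,interpolation=cv2.INTER_CUBIC)
o=np.zeros((520,800,3),np.uint8);o[:,:400]=a;o[:240,400:]=b;o[260:500,400:733]=cv2.resize(im2[90:240,130:430],(333,240))[:, :];cv2.imwrite('pics/g5c.png',o)
plan((507.5,-154,73),0)"
```

```text
t 15.05 p [ 397.  -280.6  221.5] rpy [-1.799e+02  1.000e-01 -1.390e+01] q [ 0.72  0.2  -0.17  1.71  0.03  1.24 -1.27] F [-0.1  0.3 -0.1] M [-0.04 -0.06 -0.03] op 0.601 g 0.0
  shift [ 0.513 -0.995  0.991] turn [-0.001  0.    -0.077]
```

View pics/g5c.png

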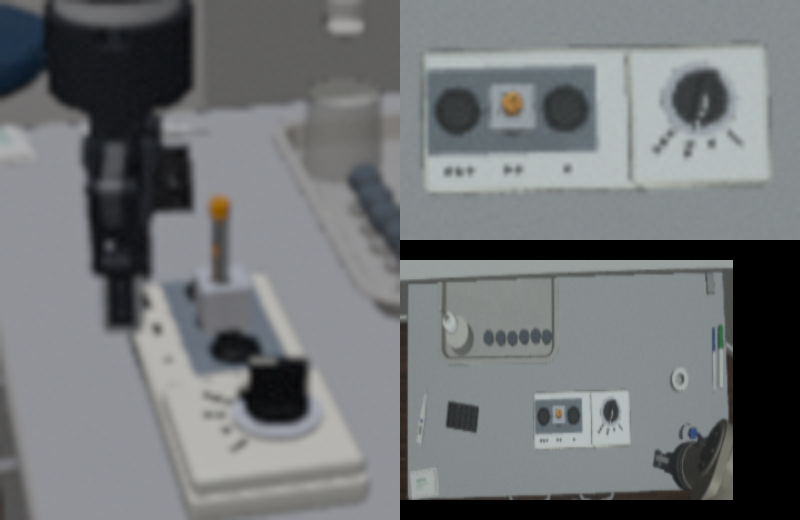

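The tube is upright in the two-dot holder. The knob pointer runs from top-crop pixel (706,93) to (700,118), toward the two-dot mark at (688,148), and the bystanders haven't moved.

```bash
python3 -c "
from cell import ctrl
print(ctrl.hand_in())"
```

```text
the job is handed in; nothing more can be done
None
```

I lowered the tube upright into the holder on the two-dot station until it rested on the bottom, turned the selector knob to two dots, and handed the job in at about 15 s. The last pictures show the bystanders where they were; no verdict came back.

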